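# Clamp a glaze jar and twist off its tight cap

### The arm

A 6-joint arm with a two-finger parallel gripper is mounted at the origin on a cart in front of the work surface, level with it; the furniture and walls round the work are solid. World frame = base frame: x ahead of the robot, y to its left, z up, the work surface at z = 0. Lengths are in mm, angles in degrees, forces in N, time in s.
With the tool pointing down it reaches from about 350 to 850 mm from the base axis. Payload 8.1 kg.
Tool frame: the origin (TCP) lies midway between the tips of the shut fingers; the grasp point (between the pads) lies 19 mm behind it; z points along the fingers, y is the line along which they close (so a half turn about z gives the same grasp; the last joint's range is limited). The gripper opens to 85 mm and grips with 20 to 120 N. Pads are 22 mm wide; open, the fingers measure 114 mm over their backs; the gripper's body (76 mm by 85 mm) begins 54 mm behind the grasp point. The pads swing forward as they close: fully open they stand 13 mm farther back than shut.
Start: joints at [-75.023, 7.471, 85.268, -0, 87.261, -4.893], TCP at [203.954, -564.276, 209.692] pointing down, gripper open.
Joint ranges: [-169.43, 169.43], [-51.17, 129.36], [1.28, 143.12], [-76.62, 256.62], [0, 156.53], [-152.29, 152.29]. Speed limits (degrees/s): [136.94, 136.94, 159.86, 180, 180, 180].

### API

Orientations are given as [roll, pitch, yaw] about the fixed x, y, z axes, in that order (R = Rz(yaw) Ry(pitch) Rx(roll)).
In Python, from bench import r gives the robot as it stands.
- The arm moves only by the tool apply_moves, never from a script. Its argument "steps" is a list of rows, each a list of 7 numbers: the opening, from -1 (shut) to 1 (fully open), then the shift along the tool's x, y, z in mm, then the turn, a rotation vector about the tool's x, y, z in units of 5 degrees (1.0 is 5 degrees). A call has exactly 8 rows; each row shifts and turns the commanded pose from where the row before left it, along the tool's axes as they then stand; what a row does not reach is not made up. A row lasts 1/10 s, in which the tool goes at most 50 mm and 8.59 degrees, less where a joint would pass 70% of its speed; a pose out of reach is approached as far as the arm can. A call is refused whole if a number of a shift passes 50 or a number of a turn 1, either way. A call with a gripper value outside its range is refused whole. The fingers move at their own pace and stop on an object; "squeeze" is the grip in N (left out, the last holds). Time passes only in rows, so rows that do not move let the fingers close, or fill a call up. It gives the time, the measured TCP pose, the force, the opening and the grip force at its end, in the units of the state.
- r.sense(): the state, without advancing time (a new reading comes with each control period).
- r.snapshot(name): name is "scene" or "top"; returns a dict with "color" (384x512x3 uint8, blue, green, red), "depth" (384x512 float32, mm along the optical axis (not along the pixel's ray), 0 where there is no reading), "mtx" (3x3 intrinsics, pixels), "dist" ([k1, k2, p1, p2, k3] as OpenCV has them; the pictures are not rectified), "T" (4x4, takes a point from camera to world coordinates). Camera axes: x right, y down, z forward; pixel columns grow to the right and rows downward; lengths in mm; the calibration is good to about 2 mm. A picture is of the moment at which its call begins.
- r.hand_in(): hands the job in; it is judged then, once.
The state is a dict: "time": time; "joint_pos": joint angles; "qd": joint speeds; "joint_efforts": joint torques, N m; "tool_pos": TCP position; "tcp_rot": TCP orientation; "ft_force": force on the tool from outside, world axes, zero at the start; "wrist_torque": the same for the moment, N m; "finger_gap": finger opening in mm; "grip_force": force on a finger pad.
Only numpy, scipy, OpenCV 4.12 (cv2) and the standard library are available. Lean on these libraries where they do the work, as an engineer would, in place of code of your own. Each camera call takes 0.05 s, during which the arm holds its last target. There are 200 camera calls.

### The job

Open the white jar that stands loose in the bench clamp. Take the key from its wooden block, set it on the clamp screw and turn the screw clockwise until the jar is clamped tight (the key may stay on the screw), then unscrew the jar's cap anticlockwise without the jar turning along, stop turning when the cap comes free of its threads, and lift it. Finish still holding the cap in the gripper, level and still, just clear above the jar's mouth (its rim about 38 mm above where it sat), with the jar still clamped and the other things left where they are.

Things in the scene. Friction and masses are not known exactly. Their poses are not given: they have to be found in the camera images.
- clamp: grey jar clamp fixed to the worktop; origin on the worktop under the jar, z up. Base 96 mm (x) by 205 mm (y -136 to +69), 10 mm thick. At +y a V block 46 mm high; at y -97 mm the cam housing 56x42 mm, 48 mm high, with the screw upright in its top, which drives a sprung pad along +y against the jar. Loose, the pad is 1 to 3 mm off the jar, and the jar turns round with its tight cap
- screw_head (a point): top face of the round flange (30 mm wide) of the clamp screw, on the screw's upright axis, 53 mm above the worktop. Out of it rises a bar 24 mm long, 6 mm wide and 12 mm high, rounded along the top, for the key. The point turns with the screw; its x axis runs along the bar
- clamp_screw (a joint): turn of the clamp screw in rad: 0 to 0.15 at the start (loose), grows clockwise seen from above; its hard stop is at 1.4. The pad meets the jar at about 0.7 and the clamp is tight from 1.15 on. It takes about 0.25 to 0.45 Nm and stays where it is left
- key: steel key 77 mm high, 120 g, upright in its block; origin at the centre of its foot, z up. Foot 26x26 mm with a slot 8 mm wide, 14 mm deep, open below and along its x axis, lips rounded; from 35 to 77 mm a flat paddle 34 mm wide (x), 12 mm thick (y), gripped across y. On the screw the foot rests on the flange (origin at screw_head), turns it with 0.1 rad of play, and stands by itself
- key_block: wooden block 62x62x36 mm fixed to the worktop, origin at the centre of its underside; the key stands upright in its socket, foot 18 mm above the worktop, sides parallel to the block, with about 2 to 4 mm of play; it lifts straight out
- jar: round white jar standing loose in the clamp on its base plate, 200 to 420 g, 56 mm wide up to 48 mm, then a sloping shoulder up to 57 mm and a neck hidden in the cap. Origin at the centre of its underside, z up. Two lugs on the neck hold the cap; a sprung seal in the mouth keeps it tight (0.5 to 0.8 Nm)
- cap: plain aluminium twist cap, knurled, 52 mm wide, 25 mm high, 60 g. Origin at the centre of its lower rim, 59 mm above the jar's origin when on; its x axis is parallel to the jar's when tight. Unscrews anticlockwise from above: free of the lugs after about 0.9 rad (pops up 1 to 3 mm), can be lifted off up to about 2.2 rad, catches again beyond. The mouth ends 23 mm above the seated rim
- cap_mark (a point): point on the cap's lower rim plane, 20 mm from its axis along the cap's x axis; shows how far the cap has turned
- glaze_jar_2: closed round glaze jar 67x67x83 mm, straight sides, no clamp round it: a bystander; origin at the centre of its underside
- mug_1: terracotta bisque mug 70x98x90 mm: a bystander; origin at the centre of its underside
- test_bowl: small bisque bowl 100 mm wide, 46 mm high: a bystander; origin at the centre of its underside
- ribbon_tool: wooden ribbon tool 199x27x17 mm lying flat: a bystander; origin at the centre of its underside
- wood_rib: wooden rib 40x90x8 mm lying flat: a bystander; origin at the centre of its underside
- marker: marker pen 135 mm long, 17 mm thick, lying: a bystander; origin at the centre of its underside
- test_tile_1: small upright L-shaped test tile 36x38x70 mm: a bystander; origin at the centre of its underside
There are look-alikes about, which are no part of the job. Several things have the shape of the key; the one meant has the colours described above.

How it is judged (in metres and radians):
On the way, in this order (a step that is already met when the one before it is completed fails the run):
1. the clamp screw is tight, turned with the held key standing on it (value of joint clamp_screw above 1.15 rad and contact force between key and the fingers above 1 N and horizontal distance between key and screw_head below 0.012 m and z of key in the frame of screw_head below 0.012 m), for 0.1 s.
2. the cap is turned out of its lugs while still on the jar, the jar braced (y of cap_mark in the frame of jar above 0.013 m and z of cap in the frame of jar below 0.066 m and value of joint clamp_screw above 1.15 rad and angle between jar's own z axis and vertical below 0.1 rad and z of jar in the frame of clamp below 0.014 m and angle between the x axis of jar and the x axis of clamp, either way round below 0.5 rad), for 0.05 s.
3. the cap is lifted clear of the jar (z of cap in the frame of jar above 0.084 m), for 0.1 s.
At the end, for the whole second after the job is handed in: fingers hold the cap still, level (0.2 rad), 25 to 53 mm above its seat, within 15 mm of the jar's axis, touching neither jar nor clamp; screw above 1.15 rad; jar upright (0.1 rad), down on the clamp (4 mm), within 0.5 rad of the clamp's yaw (z of cap in the frame of jar between 0.084 and 0.112 m and horizontal distance between cap and jar below 0.015 m and angle between cap's own z axis and vertical below 0.2 rad and contact force between cap and the fingers above 2 N and contact force between cap and jar below 0.1 N and contact force between cap and clamp below 0.1 N and linear speed of cap below 0.03 m/s and value of joint clamp_screw above 1.15 rad and angle between jar's own z axis and vertical below 0.1 rad and z of jar in the frame of clamp below 0.014 m and angle between the x axis of jar and the x axis of clamp, either way round below 0.5 rad); the arm keeps its last pose, push and grip.
It fails at once if the cap is turned on far past the point where it comes free (beyond about 2.25 rad) (x of cap_mark in the frame of jar below -0.0126 m).
It fails at once if the jar is pulled up, tipped or turned round (z of jar in the frame of clamp above 0.025 m or angle between jar's own z axis and vertical above 0.25 rad or angle between the x axis of jar and the x axis of clamp, either way round above 0.7 rad).
It fails at once if a bystander is disturbed (moved more than 30 mm) (distance of any of glaze_jar_2, mug_1, test_bowl, ribbon_tool, wood_rib, marker, test_tile_1 from where it was at the start of the episode above 0.03 m).
It also fails if it takes over 51 s, if anything falls off the work surface, if the arm or the gripper's body presses on something with over 40 N, if the wrist force passes 120 N, or if a joint passes its speed limit or range.

## Working session

There is one attempt and no reset: what is moved stays moved. The work goes in short steps, Python scripts to look and compute and a tool call to move; the robot and the scene stay as the last step left them, time stands still between calls to the robot, and variables do not carry over. Pictures are saved under pics/ and viewed, at most 10 in all, crops included, and the job is handed in when it is done.

Besides the shell and the picture viewer there is one more tool, called after "Emit:" as name([rows], argument=value, ...), one row to a line, values as JSON. apply_moves: Moves the arm, as the interface text tells. Its arguments: {"type":"object","properties":{"steps":{"type":"array"},"squeeze":{"type":"number"}},"required":["steps"]}

```bash
mkdir -p pics; cat > h.py <<'E'
import numpy as np, cv2
from bench import r
def snap(n,save=None):
    s=r.snapshot(n)
    if save: cv2.imwrite('pics/'+save,s['color'])
    return s
def cloud(s):
    h,w=s['depth'].shape
    v,u=np.mgrid[:h,:w].astype(np.float64)
    p=cv2.undistortPoints(np.stack([u.ravel(),v.ravel()],1).reshape(-1,1,2),np.array(s['mtx']),np.array(s['dist'])).reshape(h,w,2)
    d=s['depth'][...,None]
    c=np.concatenate([p*d,d],2)
    T=np.array(s['T']);W=c@T[:3,:3].T+T[:3,3]
    W[s['depth']==0]=np.nan
    return W
def ray(s,u,v,z):
    p=cv2.undistortPoints(np.array([[[u,v]]],float),np.array(s['mtx']),np.array(s['dist'])).ravel()
    T=np.array(s['T']);d=T[:3,:3]@np.r_[p,1];o=T[:3,3]
    return o+d*(z-o[2])/d[2]
E
python3 - <<'E'
from h import *
a=snap('scene','s0.png');b=snap('top','t0.png')
for s in(a,b):print(np.round(s['T'],3).tolist(),np.round(s['mtx'],1).tolist())
print(r.sense())
E
```

```text
[[-0.508, -0.428, 0.748, -504.455], [-0.861, 0.237, -0.449, 696.733], [0.015, -0.872, -0.489, 788.972], [0.0, 0.0, 0.0, 1.0]] [[481.5, 0.0, 251.3], [0.0, 481.5, 188.1], [0.0, 0.0, 1.0]]
[[-0.017, -0.985, 0.173, 458.701], [-1.0, 0.019, 0.011, 19.375], [-0.014, -0.172, -0.985, 900.172], [0.0, 0.0, 0.0, 1.0]] [[350.9, 0.0, 252.1], [0.0, 350.9, 193.9], [0.0, 0.0, 1.0]]
{'time': 0.1, 'joint_pos': array([-7.50223614e+01,  7.51105331e+00,  8.53247611e+01, -3.53919915e-04,
        8.72599447e+01, -4.89227368e+00]), 'qd': array([-0.02703499, -0.10092735, -0.09264115,  0.04409934, -0.06453353,
       -0.01669916]), 'joint_efforts': array([ 1.33379926e-03, -5.70952177e+01, -5.01941335e+01, -4.55119437e-05,
        8.13775318e-03, -1.13313467e-05]), 'tool_pos': array([ 203.8196846 , -563.75368527,  208.73000818]), 'tcp_rot': array([-1.79904560e+02, -7.81438156e-03,  1.98699230e+01]), 'ft_force': array([ 0.53554626,  0.7293334 , -0.27448689]), 'wrist_torque': array([ 0.03440884, -0.03918857,  0.00461744]), 'grip_force': 0.0, 'finger_gap': 85.2925199360436}
```

View pics/s0.png

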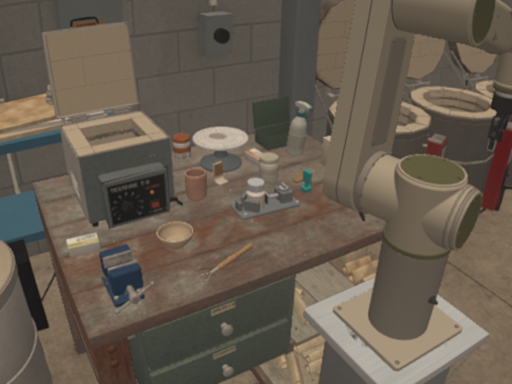

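View pics/t0.png

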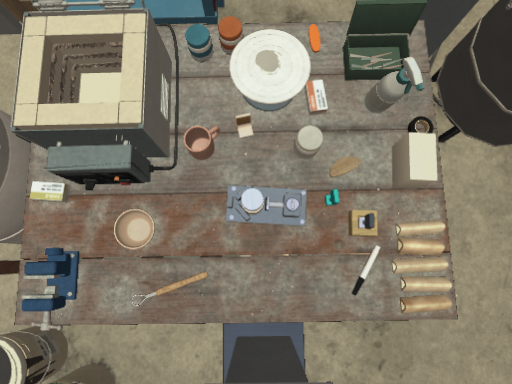

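The top view shows the clamp at (266,204), with its jar cap at (251,200) and screw at (292,204). Key candidates are the steel piece in the wooden block at (365,222) and the teal piece at (333,198). The upright thing at (245,124) is the test tile. I choose the one in the wooden block and check it in a close crop.

```bash
python3 - <<'E'
from h import *
b=snap('top');np.savez('b.npz',**b)
c=b['color'][175:245,220:390];cv2.imwrite('pics/c0.png',cv2.resize(c,None,fx=4.7,fy=4.7,interpolation=cv2.INTER_CUBIC))
W=cloud(b)
for n,(v0,v1,u0,u1) in dict(block=(205,240,345,382),teal=(185,210,322,344)).items():
    print(n)
    for lo,hi in((12,28),(30,42),(60,75),(80,110)):
        w=W[v0:v1,u0:u1].reshape(-1,3);m=(w[:,2]>lo)&(w[:,2]<hi)
        if m.sum()>3:print(lo,hi,m.sum(),np.round(w[m].mean(0),1),cv2.minAreaRect(w[m][:,:2].astype(np.float32)))
w=W[180:228,222:312].reshape(-1,3)
for lo,hi in((5,14),(40,47),(47,57),(60,70),(75,105)):
    m=(w[:,2]>lo)&(w[:,2]<hi)
    if m.sum()>3:print(lo,hi,m.sum(),np.round(w[m].mean(0),1),cv2.minAreaRect(w[m][:,:2].astype(np.float32)))
E
```

```text
block
12 28 63 [ 526.5 -227.6   19.5] ((535.1726684570312, -239.12136840820312), (52.713104248046875, 61.97600555419922), 85.87792205810547)
30 42 490 [ 533.7 -239.9   35.9] ((535.079345703125, -243.88967895507812), (62.990684509277344, 61.929603576660156), 86.82312774658203)
60 75 32 [ 533.3 -238.8   68.1] ((534.1741943359375, -239.1151885986328), (33.782379150390625, 6.861533164978027), 8.62514591217041)
80 110 96 [ 534.8 -242.1   92.3] ((534.6828002929688, -242.60903930664062), (11.360748291015625, 32.92525100708008), 83.2185287475586)
teal
12 28 52 [ 595.9 -164.4   19. ] ((597.364990234375, -171.02085876464844), (25.876720428466797, 26.195180892944336), 6.240413665771484)
30 42 10 [ 591.5 -168.1   39.8] ((594.6507568359375, -167.0269775390625), (32.17737579345703, 7.192027568817139), 19.896291732788086)
60 75 39 [ 595.2 -169.2   70.7] ((597.1926879882812, -171.16415405273438), (33.76891326904297, 11.92751693725586), 3.402939796447754)
5 14 1614 [581.9 -10.7   9.8] ((587.1201782226562, -6.214149475097656), (204.80303955078125, 95.99430084228516), 85.30194091796875)
40 47 310 [586.1  11.2  44.5] ((592.6943969726562, 0.06935882568359375), (86.5801773071289, 184.06809997558594), 3.299372673034668)
47 57 317 [581.5 -48.9  50.1] ((589.8600463867188, -9.762985229492188), (157.8304443359375, 81.81731414794922), 89.99434661865234)
60 70 35 [579.7 -47.2  63.2] ((571.3596801757812, -16.093914031982422), (21.92237091064453, 118.8216552734375), 12.542293548583984)
75 105 400 [588.8  28.7  93.6] ((589.692626953125, 28.776412963867188), (51.061790466308594, 50.717159271240234), 43.66006088256836)
```

View pics/c0.png

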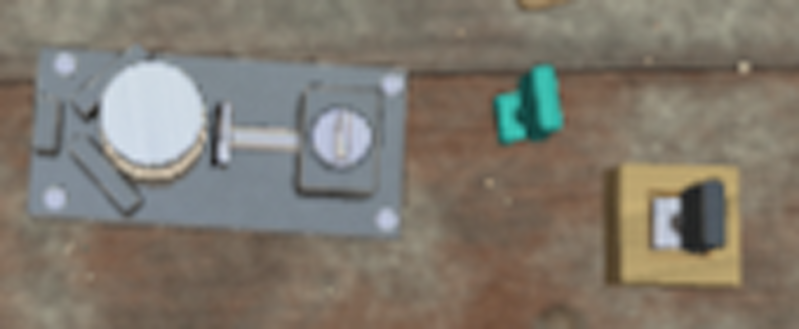

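The crop shows the steel key with its dark paddle at (705,215) in the wooden block, so the choice is right. The teal look-alike is at (530,105). The screw flange is at (342,137), its bar running roughly along world x. Next I measure the bar and refine the other poses.

```bash
python3 - <<'E'
from h import *
ws=[]
for i in range(4):
    b=snap('top');W=cloud(b)
    w=W[195:215,278:305].reshape(-1,3);ws.append(w)
w=np.concatenate(ws)
for lo,hi in((50.5,56),(58,70),(61,70)):
    m=(w[:,2]>lo)&(w[:,2]<hi);q=w[m];e=np.linalg.svd(q[:,:2]-q[:,:2].mean(0),full_matrices=False)[2][0]
    print(lo,hi,m.sum(),np.round(q.mean(0),1),cv2.minAreaRect(q[:,:2].astype(np.float32)),np.degrees(np.arctan2(e[1],e[0])))
# light bar/flange by colour
c=b['color'];g=cv2.cvtColor(c,cv2.COLOR_BGR2GRAY)
print(g[194:216,280:306])
# base outline by corner bolts ->edge
w=cloud(b)[180:228,222:312].reshape(-1,3);m=(w[:,2]>5)&(w[:,2]<60);print(cv2.minAreaRect(w[m][:,:2].astype(np.float32)))
w=cloud(b)[205:240,345:382].reshape(-1,3)
for lo,hi in((32,40),(85,105)):
    m=(w[:,2]>lo)&(w[:,2]<hi);q=w[m];e=np.linalg.svd(q[:,:2]-q[:,:2].mean(0),full_matrices=False)[2][0]
    print(cv2.minAreaRect(q[:,:2].astype(np.float32)),np.median(q[:,2]),np.degrees(np.arctan2(e[1],e[0])))
a=snap('scene');w=cloud(a)[170:205,270:300].reshape(-1,3)
for lo,hi in((51,56),(60,70)):
    m=(w[:,2]>lo)&(w[:,2]<hi)&(abs(w[:,1]+69)<25);q=w[m]
    print(m.sum())
    if m.sum()>3: print('scene',cv2.minAreaRect(q[:,:2].astype(np.float32)),q.mean(0))
E
```

```text
50.5 56 388 [581.5 -68.1  52.7] ((579.6949462890625, -67.76882934570312), (38.60743713378906, 48.09257507324219), 86.96781158447266) 114.19497225957332
58 70 107 [583.4 -68.8  64.2] ((582.4662475585938, -69.10169219970703), (5.544327259063721, 23.675193786621094), 86.76353454589844) 173.8406865346764
61 70 104 [583.2 -68.8  64.3] ((582.3133544921875, -68.98042297363281), (5.31943941116333, 23.35617446899414), 86.76354217529297) 173.78271082446375
[[136 136 137 130 123 132 129 131 136 134 132 130 130 129 128 124 123 124
  122 118 105 127 173 181 165 138]
 [135 136 137 119 100 130 133 133 134 134 133 133 134 134 133 132 132 132
  131 128 116 115 142 151 139 125]
 [135 135 132 107  91 128 134 134 133 133 133 132 132 133 132 133 134 133
  132 131 120 120 134 135 135 131]
 [135 135 128 100  92 128 134 134 133 128 120 115 121 124 121 130 134 134
  133 130 120 119 134 134 135 130]
 [135 135 124  93  94 128 132 129 116 118 144 155 145 151 130 130 124 134
  134 129 115 114 135 135 137 131]
 [133 135 121  90 100 128 128 124 142 167 183 178 166 185 174 167 132 120
  132 128 110 108 136 136 136 
[... 1732 characters left out ...]
132 132 128 116]]
((580.333251953125, -5.593658447265625), (204.94647216796875, 111.1714859008789), 85.72130584716797)
((534.9857788085938, -243.6694793701172), (62.800811767578125, 61.726375579833984), 86.35025787353516) 36.012735762784644 -140.39314113689025
((534.4036254882812, -242.4803924560547), (10.911870956420898, 32.428070068359375), 86.09149932861328) 94.0068903048965 176.5137848842935
32
scene ((571.821533203125, -63.683197021484375), (47.1288948059082, 25.29037857055664), 16.023571014404297) [572.37008902 -65.61632232  53.45738848]
12
scene ((578.3407592773438, -69.57575988769531), (6.744650840759277, 24.68804359436035), 84.19800567626953) [576.14266204 -69.21066334  64.08037312]
```

Key top is (534.4,-242.5), yaw ≈ -3.7°. The screw is at (582.4,-69.1), bar yaw ≈ -5°. The cap is at (589.7,28.5). Screw, clamp base (yaw ≈ -4.5°) and jar all agree with each other. I'll grip with tool yaw ≈ 176°, which leaves the last joint room for the clockwise turn.

Emit:
apply_moves([
  [1,26.4,-12,0,0,0,-1],
  [1,27.4,-9.6,0,0,0,-1],
  [1,28.1,-7.2,0,0,0,-1],
  [1,28.6,-4.7,0,0,0,-1],
  [1,28.9,-2.2,0,0,0,-1],
  [1,29,0.3,0,0,0,-1],
  [1,28.9,2.8,0,0,0,-1],
  [1,28.5,5.3,0,0,0,-1],
], squeeze=60)

```text
time: 1.2
tool_pos: [370.9, -401.4, 209.8]
tcp_rot: [180.0, 0.0, 60.1]
ft_force: [0.4, -0.6, -0.3]
finger_gap: 85.3
grip_force: 0.0
```

Emit:
apply_moves([
  [1,27.9,7.8,0,0,0,-1],
  [1,27.1,10.2,0,0,0,-1],
  [1,26.2,12.5,0,0,0,-1],
  [1,25,14.8,0,0,0,-1],
  [1,23.6,16.9,0,0,0,-1],
  [1,22,18.9,0,0,0,-1],
  [1,20.3,20.7,0,0,0,-1],
  [1,18.4,22.4,0,0,0,-1],
])

```text
time: 2.0
tool_pos: [537.1, -239.4, 209.8]
tcp_rot: [180.0, 0.0, 100.1]
ft_force: [0.3, 0.0, 0.5]
finger_gap: 85.4
grip_force: 0.0
```

Emit:
apply_moves([
  [1,0,0,0,0,0,-1],
  [1,0,0,0,0,0,-1],
  [1,0,0,0,0,0,-1],
  [1,0,0,0,0,0,-1],
  [1,0,0,0,0,0,-1],
  [1,0,0,0,0,0,-1],
  [1,0,0,0,0,0,-1],
  [1,0,0,0,0,0,-1],
])

```text
time: 2.8
tool_pos: [536.2, -240.4, 209.7]
tcp_rot: [-180.0, 0.0, 140.1]
ft_force: [-0.6, 0.4, 0.1]
finger_gap: 85.3
grip_force: 0.0
```

Emit:
apply_moves([
  [1,0,0,0,0,0,-1],
  [1,0,0,0,0,0,-1],
  [1,0,0,0,0,0,-1],
  [1,0,0,0,0,0,-1],
  [1,0,0,0,0,0,-1],
  [1,0,0,0,0,0,-1],
  [1,0,0,0,0,0,-1],
  [1,0,0,0,0,0,-0.25],
])

```text
time: 3.6
tool_pos: [536.3, -240.4, 209.7]
tcp_rot: [-180.0, 0.0, 176.2]
ft_force: [-0.5, 0.1, 0.4]
finger_gap: 85.4
grip_force: 0.0
```

Emit:
apply_moves([
  [1,1.8,-2.2,20,0,0,0],
  [1,0,0,25,0,0,0],
  [1,0,0,25,0,0,0],
  [1,0,0,25,0,0,0],
  [1,0,0,25,0,0,0],
  [1,0,0,20,0,0,0],
  [1,0,0,12,0,0,0],
  [-1,0,0,0,0,0,0],
])

```text
time: 4.4
tool_pos: [532.9, -241.7, 55.6]
tcp_rot: [179.9, -0.2, 176.1]
ft_force: [-0.6, 0.7, -0.4]
finger_gap: 72.9
grip_force: 0.0
```

Emit:
apply_moves([
  [-1,0,0,0,0,0,0],
  [-1,0,0,0,0,0,0],
  [-1,0,0,0,0,0,0],
  [-1,0,0,0,0,0,0],
  [-1,0,0,0,0,0,0],
  [-1,0,0,0,0,0,0],
  [-1,0,0,0,0,0,0],
  [-1,0,0,0,0,0,0],
])

```text
time: 5.2
tool_pos: [535.0, -242.8, 58.7]
tcp_rot: [-180.0, 0.1, 176.1]
ft_force: [0.4, 0.1, 5.9]
finger_gap: 10.4
grip_force: 60.2
```

Emit:
apply_moves([
  [-1,0,0,-5,0,0,0],
  [-1,0,0,-10,0,0,0],
  [-1,0,0,-15,0,0,0],
  [-1,0,0,-20,0,0,0],
  [-1,0,0,-20,0,0,0],
  [-1,0,0,-15,0,0,0],
  [-1,0,0,0,0,0,0],
  [-1,0,0,0,0,0,0],
])

```text
time: 6.0
tool_pos: [534.5, -242.5, 142.9]
tcp_rot: [-180.0, 0.0, 176.1]
ft_force: [-0.2, 0.1, -0.7]
finger_gap: 10.8
grip_force: 59.4
```

```bash
python3 - <<'E'
from h import *
s=r.sense();print(s['tool_pos'],s['tcp_rot'],s['ft_force'],s['wrist_torque'])
a=snap('scene');b=snap('top')
cv2.imwrite('pics/c1.png',np.hstack([cv2.resize(a['color'][130:210,260:350],(360,320)),cv2.resize(b['color'][180:250,320:410],(411,320))]))
E
```

```text
[ 534.46049036 -242.50507194  142.91590893] [-1.79984591e+02  3.44825370e-02  1.76120641e+02] [-0.20440371  0.14256286 -0.71772854] [ 0.01099145 -0.00097882  0.00026197]
```

View pics/c1.png

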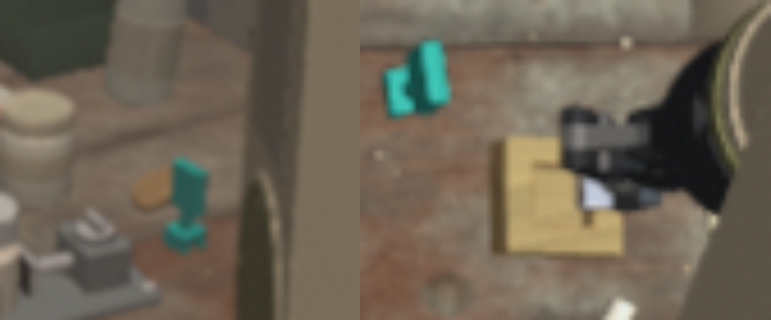

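The crop shows the key held clear of its block, with the foot at (597,192) in the right half, and the bare screw at (92,225) in the left half. Now over to the screw.

Emit:
apply_moves([
  [-1,-3,15,0,0,0,0.2],
  [-1,-5,25,0,0,0,0],
  [-1,-6,30,0,0,0,0],
  [-1,-6,30,0,0,0,0],
  [-1,-6,30,0,0,0,0],
  [-1,-5.9,26.1,0,0,0,0],
  [-1,-3,15,0,0,0,0],
  [-1,-1,5,0,0,0,0],
])

```text
time: 6.9
tool_pos: [584.5, -68.5, 141.6]
tcp_rot: [180.0, -0.1, 175.2]
ft_force: [-0.2, -0.7, -1.1]
finger_gap: 10.3
grip_force: 59.4
```

Emit:
apply_moves([
  [-1,0,0,5,0,0,0],
  [-1,0,0,5,0,0,0],
  [-1,0,0,5,0,0,0],
  [-1,0,0,5,0,0,0],
  [-1,0,0,2,0,0,0],
  [-1,0,0,0,0,0,0],
  [-1,0,0,0,0,0,0],
  [-1,0,0,0,0,0,0],
])

```text
time: 7.7
tool_pos: [585.1, -70.0, 121.1]
tcp_rot: [-180.0, 0.0, 175.1]
ft_force: [1.1, 0.3, -0.4]
finger_gap: 10.5
grip_force: 59.4
```

```bash
python3 - <<'E'
from h import *
s=r.sense();print(s['tool_pos'],s['tcp_rot'],s['ft_force'])
a=snap('scene');b=snap('top')
cv2.imwrite('pics/c2.png',np.hstack([cv2.resize(a['color'][155:220,235:315],(480,390)),cv2.resize(b['color'][180:230,260:310],(310,390))]))
E
```

```text
[585.05509366 -70.03994566 121.06547365] [-1.79997969e+02  3.42537985e-02  1.75116517e+02] [ 1.05886454  0.28913585 -0.44360684]
```

View pics/c2.png

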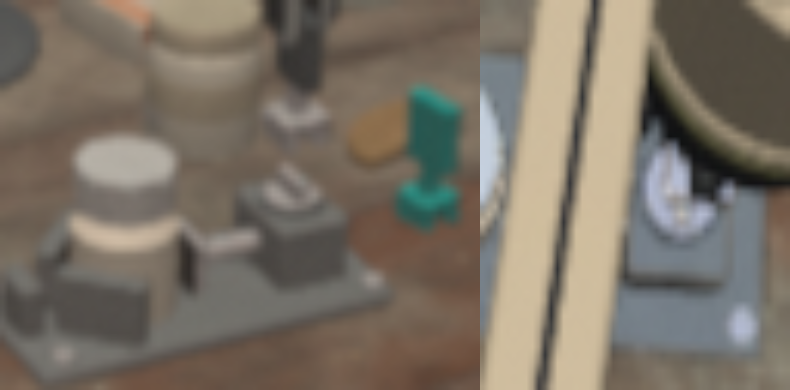

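The left half shows the key foot at (298,118) just above the bar at (292,185), lined up well. I correct about 3 mm and lower slowly.

Emit:
apply_moves([
  [-1,2.8,0.7,0,0,0,0],
  [-1,0,0,0,0,0,0],
  [-1,0,0,4,0,0,0],
  [-1,0,0,4,0,0,0],
  [-1,0,0,4,0,0,0],
  [-1,0,0,3,0,0,0],
  [-1,0,0,3,0,0,0],
  [-1,0,0,0,0,0,0],
])

```text
time: 8.6
tool_pos: [581.9, -68.7, 102.1]
tcp_rot: [180.0, -0.0, 175.1]
ft_force: [-0.4, 1.4, -0.9]
finger_gap: 10.2
grip_force: 59.4
```

Emit:
apply_moves([
  [-1,0,0,3,0,0,0],
  [-1,0,0,2,0,0,0],
  [-1,0,0,2,0,0,0],
  [-1,0,0,1,0,0,0],
  [-1,0,0,0.5,0,0,0],
  [-1,0,0,0,0,0,0],
  [-1,0,0,0,0,0,0],
  [-1,0,0,0,0,0,0],
])

```text
time: 9.4
tool_pos: [582.0, -68.8, 94.1]
tcp_rot: [180.0, -0.0, 175.1]
ft_force: [0.5, 4.7, -0.7]
finger_gap: 10.5
grip_force: 59.4
```

Emit:
apply_moves([
  [-1,0,0.5,0,0,0,0],
  [-1,0,0,0,0,0,0.6],
  [-1,0,0,0,0,0,1],
  [-1,0,0,0,0,0,1],
  [-1,0,0,0,0,0,1],
  [-1,0,0,0,0,0,1],
  [-1,0,0,0,0,0,1],
  [-1,0,0,0,0,0,1],
], squeeze=100)

```text
time: 10.2
tool_pos: [582.1, -68.5, 94.1]
tcp_rot: [-180.0, 0.0, 141.9]
ft_force: [0.3, 4.4, -1.6]
finger_gap: 8.7
grip_force: 99.6
```

```bash
python3 -c "
from h import *
s=r.sense();print(s['tool_pos'],s['tcp_rot'],s['ft_force'],s['wrist_torque'])"
```

```text
[582.12795568 -68.45218639  94.07517842] [-1.79996237e+02  1.29606037e-03  1.41942043e+02] [ 0.34660878  4.38352811 -1.62579174] [ 0.98692318 -0.17918534  0.30310928]
```

Emit:
apply_moves([
  [-1,0,0,0,0,0,1],
  [-1,0,0,0,0,0,1],
  [-1,0,0,0,0,0,1],
  [-1,0,0,0,0,0,1],
  [-1,0,0,0,0,0,1],
  [-1,0,0,0,0,0,1],
  [-1,0,0,0,0,0,1],
  [-1,0,0,0,0,0,1],
])

```text
time: 11.0
tool_pos: [582.1, -69.0, 94.1]
tcp_rot: [-180.0, 0.1, 101.9]
ft_force: [1.6, 1.8, -2.1]
finger_gap: 9.5
grip_force: 99.6
```

Emit:
apply_moves([
  [-1,0,0,0,0,0,0.6],
  [-1,0,0,0,0,0,0.4],
  [-1,0,0,0,0,0,0],
  [-1,0,0,0,0,0,0],
  [-1,0,0,0,0,0,0],
  [-1,0,0,0,0,0,0],
  [-1,0,0,0,0,0,0],
  [-1,0,0,0,0,0,0],
])

```text
time: 11.8
tool_pos: [582.1, -68.8, 94.1]
tcp_rot: [-180.0, 0.0, 97.1]
ft_force: [1.6, 0.0, -3.1]
finger_gap: 9.5
grip_force: 99.4
```

```bash
python3 - <<'E'
from h import *
s=r.sense();print(s['tool_pos'],s['tcp_rot'],s['ft_force'],s['wrist_torque'])
a=snap('scene');b=snap('top')
cv2.imwrite('pics/c3.png',np.hstack([cv2.resize(a['color'][155:220,235:315],(480,390)),cv2.resize(b['color'][180:230,260:310],(310,390))]))
E
```

```text
[582.09826879 -68.78677874  94.12679096] [-1.79994459e+02  2.15547322e-02  9.71274526e+01] [ 1.63762285  0.045546   -3.13308542] [-0.05621331 -0.32427494  0.33431821]
```

View pics/c3.png

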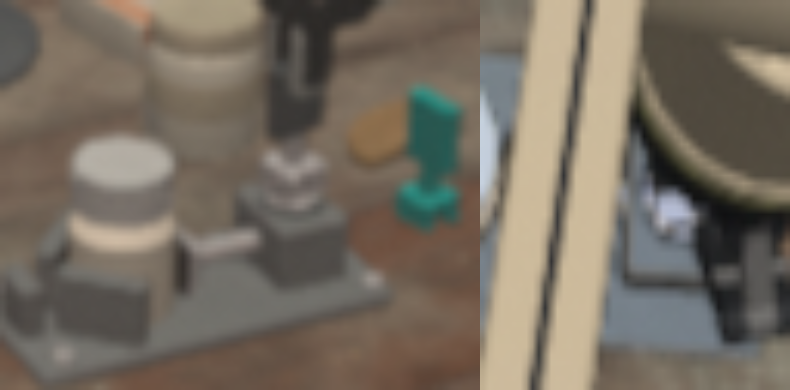

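The left half shows the key foot sitting on the flange at (293,180), turned a quarter with the screw. I turn 3° more for margin, then release and rise.

Emit:
apply_moves([
  [-1,0,0,0,0,0,0.6],
  [-1,0,0,0,0,0,0],
  [-1,0,0,0,0,0,0],
  [-1,0,0,0,0,0,-0.4],
  [1,0,0,0,0,0,0],
  [1,0,0,0,0,0,0],
  [1,0,0,0,0,0,0],
  [1,0,0,0,0,0,0],
])

```text
time: 12.7
tool_pos: [582.2, -68.5, 94.5]
tcp_rot: [180.0, 0.0, 96.1]
ft_force: [-0.7, -0.1, 0.3]
finger_gap: 66.8
grip_force: 0.0
```

Emit:
apply_moves([
  [1,0,0,0,0,0,0],
  [1,0,0,-5,0,0,0],
  [1,0,0,-12,0,0,0],
  [1,0,0,-20,0,0,0],
  [1,0,0,-20,0,0,0],
  [1,0,0,-20,0,0,0],
  [1,0,0,-13,0,0,0],
  [1,0,0,0,0,0,0],
])

```text
time: 13.5
tool_pos: [583.8, -68.9, 187.6]
tcp_rot: [179.7, 0.1, 96.1]
ft_force: [-0.6, 0.1, 0.4]
finger_gap: 85.3
grip_force: 0.0
```

```bash
python3 - <<'E'
from h import *
s=r.sense();print(s['tool_pos'],s['tcp_rot'],s['ft_force'],s['finger_gap'])
a=snap('scene');b=snap('top')
W=cloud(b)
w=W[180:240,215:320].reshape(-1,3);m=(w[:,2]>88)&(w[:,2]<100)&(abs(w[:,1]-28)<40)&(abs(w[:,0]-589)<40)
print(m.sum(),cv2.minEnclosingCircle(w[m][:,:2].astype(np.float32)),np.median(w[m][:,2]))
V=cloud(a);w=V[160:230,235:315].reshape(-1,3)
m=(w[:,2]>88)&(w[:,2]<100)&(abs(w[:,1]-28)<40)&(abs(w[:,0]-589)<40);print('sc',m.sum(),cv2.minEnclosingCircle(w[m][:,:2].astype(np.float32)),np.median(w[m][:,2]))
m=(w[:,2]>100)&(w[:,2]<135)&(abs(w[:,1]+69)<30)&(abs(w[:,0]-582)<30);print('key',m.sum(),w[m].max(0),cv2.minAreaRect(w[m][:,:2].astype(np.float32)))
cv2.imwrite('pics/c4.png',np.hstack([cv2.resize(a['color'][155:220,235:315],(480,390)),cv2.resize(b['color'][180:230,260:310],(310,390))]))
E
```

```text
[583.84506136 -68.87185652 187.63511869] [1.79715499e+02 9.20017070e-02 9.61221636e+01] [-0.60137184  0.13457147  0.39498571] 85.29678893873881
381 ((589.8251342773438, 30.2677001953125), 25.785921096801758) 94.15039795640837
sc 142 ((584.8558349609375, 29.662151336669922), 27.565725326538086) 94.50951965650376
key 106 [582.94025264 -51.17907393 133.37434863] ((573.77685546875, -69.38899993896484), (36.0926513671875, 15.019011497497559), 82.5495834350586)
```

View pics/c4.png

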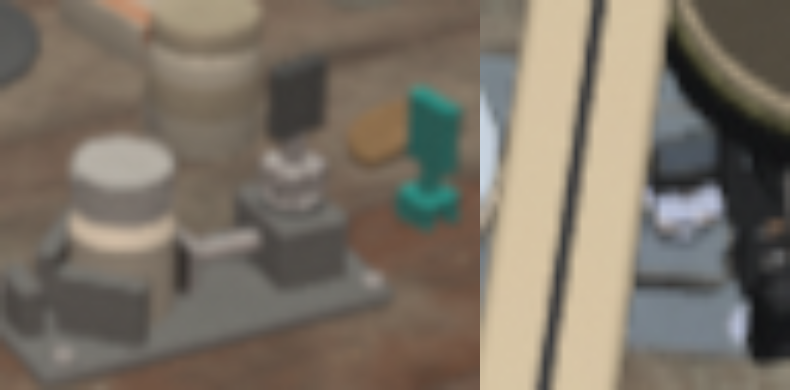

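The key stands by itself on the screw, paddle at (298,95) in the left half. The cap centre moved 1.5 mm in +y, so the jar is now pressed into the V block. I check the key's yaw before moving on.

```bash
python3 - <<'E'
from h import *
for n in('scene','top'):
    P=np.concatenate([cloud(snap(n)).reshape(-1,3) for _ in range(4)])
    m=(P[:,2]>92)&(P[:,2]<124)&(abs(P[:,1]+69)<19)&(abs(P[:,0]-578)<20);q=P[m]
    print(n,m.sum())
    if m.sum()<20: continue
    x=q-np.median(q,0);w=np.ones(len(x),bool)
    for _ in range(6):
        c=x[w].mean(0);nv=np.linalg.svd(x[w]-c,full_matrices=False)[2][2];w=abs((x-c)@nv)<2.5
    print(w.sum(),nv,'normal yaw',np.degrees(np.arctan2(nv[1],nv[0])),q[w].min(0),q[w].max(0))
    m=(P[:,2]>126)&(P[:,2]<135)&(abs(P[:,1]+69)<22)&(abs(P[:,0]-580)<22);q=P[m]
    if m.sum()>8:print(m.sum(),cv2.minAreaRect(q[:,:2].astype(np.float32)))
E
```

```text
scene 341
246 [-0.99476225 -0.10069606 -0.0175602 ] normal yaw -174.21985178534106 [568.68196269 -87.74762963  92.42720813] [576.63748392 -50.87247852 123.86451573]
109 ((576.8343505859375, -69.0497055053711), (19.004179000854492, 33.90205764770508), 13.670136451721191)
top 99
83 [-0.99521085 -0.09767875  0.00377075] normal yaw -174.39444179219666 [574.13405485 -84.83492019  92.04039878] [578.77430017 -52.62099002 123.7735326 ]
199 ((581.6215209960938, -67.40071868896484), (12.066011428833008, 29.736730575561523), 8.143497467041016)
```

Key yaw is about -84°, so the screw stands at or above 1.29 rad: tight. On to the cap.

Emit:
apply_moves([
  [1,10,2,0,0,0,0],
  [1,20,3.4,0,0,0,0],
  [1,25,4,0,0,0,0],
  [1,25,4,0,0,0,0],
  [1,12,2,0,0,0,0],
  [1,5.7,1,0,0,0,0],
  [1,0,0,10,0,0,0],
  [1,0,0,10,0,0,0],
])

```text
time: 14.8
tool_pos: [588.2, 29.7, 163.6]
tcp_rot: [180.0, 0.0, 96.1]
ft_force: [-0.4, -0.5, -0.6]
finger_gap: 85.5
grip_force: 0.0
```

Emit:
apply_moves([
  [1,0,0,15,0,0,0],
  [1,0,0,15,0,0,0],
  [1,0,0,15,0,0,0],
  [1,0,0,15,0,0,0],
  [1,0,0,5,0,0,0],
  [1,0,0,0,0,0,0],
  [1,0,0,0,0,0,0],
  [1,0,0,0,0,0,0],
])

```text
time: 15.6
tool_pos: [588.8, 30.4, 100.3]
tcp_rot: [179.9, 0.0, 96.1]
ft_force: [0.1, -0.1, 0.2]
finger_gap: 85.5
grip_force: 0.0
```

Emit:
apply_moves([
  [1,0,1,10,0,0,0],
  [1,0,0,12,0,0,0],
  [1,0,0,10,0,0,0],
  [1,0,0,4,0,0,0],
  [1,0,0,0,0,0,0],
  [0.4,0,0,0,0,0,0],
  [0.3,0,0,0,0,0,0],
  [0.2,0,0,0,0,0,0],
], squeeze=110)

```text
time: 16.4
tool_pos: [589.3, 30.4, 63.9]
tcp_rot: [180.0, 0.0, 96.1]
ft_force: [-1.5, 0.5, 1.8]
finger_gap: 51.3
grip_force: 9.3
```

Emit:
apply_moves([
  [0.1,0,0,0,0,0,0],
  [-1,0,0,0,0,0,0],
  [-1,0,0,0,0,0,0],
  [-1,0,0,0,0,0,0],
  [-1,0,0,0,0,0,0],
  [-1,0,0,0,0,0,0],
  [-1,0,0,0,0,0,0],
  [-1,0,0,0,0,0,0],
])

```text
time: 17.2
tool_pos: [589.4, 30.3, 64.9]
tcp_rot: [180.0, 0.0, 96.1]
ft_force: [-6.0, -0.2, 9.3]
finger_gap: 47.2
grip_force: 111.3
```

```bash
python3 - <<'E'
from h import *
s=r.sense();print(s['tool_pos'],s['tcp_rot'],s['ft_force'],s['wrist_torque'])
a=snap('scene')
cv2.imwrite('pics/c5.png',cv2.resize(a['color'][140:220,215:315],(750,600)))
E
```

```text
[589.35263186  30.29981896  64.88421264] [1.79954414e+02 2.18124949e-02 9.61190012e+01] [-5.95519139 -0.22508339  9.28015217] [-0.16745439  1.11537882 -0.03420876]
```

View pics/c5.png

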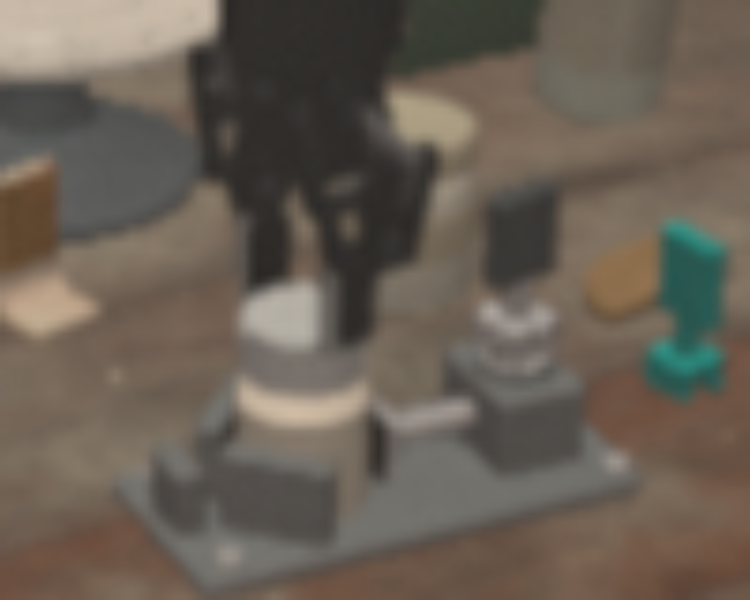

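The crop shows the fingers gripping the cap (300,340) with the key still on the screw. Now I unscrew.

Emit:
apply_moves([
  [-1,0,-0.4,0,0,0,-0.4],
  [-1,0,0,0,0,0,-0.8],
  [-1,0,0,0,0,0,-0.8],
  [-1,0,0,0,0,0,-0.8],
  [-1,0,0,0,0,0,-0.8],
  [-1,0,0,0,0,0,-0.8],
  [-1,0,0,0,0,0,-0.8],
  [-1,0,0,0,0,0,-0.8],
], squeeze=115)

```text
time: 18.05
tool_pos: [590.2, 30.3, 65.2]
tcp_rot: [179.8, 0.1, 126.3]
ft_force: [-0.9, -0.5, 7.4]
finger_gap: 47.0
grip_force: 116.8
```

```bash
python3 - <<'E'
from h import *
s=r.sense();print(s['tool_pos'],s['tcp_rot'],s['ft_force'],s['wrist_torque'])
E
```

```text
[590.16097908  30.29819528  65.23576602] [1.79846291e+02 1.23736313e-01 1.26267591e+02] [-0.92992278 -0.48561091  7.38713926] [-0.06710301  0.23452487 -0.27305302]
```

Emit:
apply_moves([
  [-1,0,0,0,0,0,-0.8],
  [-1,0,0,0,0,0,-0.8],
  [-1,0,0,0,0,0,-0.8],
  [-1,0,0,0,0,0,-0.8],
  [-1,0,0,0,0,0,-0.8],
  [-1,0,0,0,0,0,-0.8],
  [-1,0,0,0,0,0,-0.8],
  [-1,0,0,0,0,0,-0.8],
])

```text
time: 18.85
tool_pos: [591.2, 30.4, 66.3]
tcp_rot: [179.9, 0.3, 158.3]
ft_force: [-0.7, 0.9, 11.0]
finger_gap: 47.0
grip_force: 117.3
```

```bash
python3 - <<'E'
from h import *
s=r.sense();print(s['tool_pos'],s['tcp_rot'],s['ft_force'],s['wrist_torque'])
E
```

```text
[591.16563152  30.4413151   66.30489072] [179.88146802   0.30024042 158.28162214] [-0.72533925  0.86195386 11.01874822] [ 0.07818166  0.06236928 -0.02231464]
```

Emit:
apply_moves([
  [-1,0,0,0,0,0,-0.8],
  [-1,0,0,0,0,0,-0.8],
  [-1,0,0,0,0,0,-0.8],
  [-1,0,0,0,0,0,0],
  [-1,0,0,-1,0,0,0],
  [-1,0,0,-2,0,0,0],
  [-1,0,0,-2,0,0,0],
  [-1,0,0,0,0,0,0],
])

```text
time: 19.65
tool_pos: [588.4, 30.4, 68.1]
tcp_rot: [-180.0, -0.0, 170.1]
ft_force: [-1.4, -0.6, -0.4]
finger_gap: 46.9
grip_force: 117.9
```

```bash
python3 - <<'E'
from h import *
s=r.sense();print(s['tool_pos'],s['tcp_rot'],s['ft_force'],s['wrist_torque'])
E
```

```text
[588.36403194  30.39463298  68.10673815] [-1.79995206e+02 -2.74760197e-02  1.70118616e+02] [-1.40375219 -0.61878691 -0.39157535] [-0.00763092 -0.03500384 -0.00514809]
```

Emit:
apply_moves([
  [-1,0,0,-3,0,0,0],
  [-1,0,0,-5,0,0,0],
  [-1,0,0,-6,0,0,0],
  [-1,0,0,-6,0,0,0],
  [-1,0,0,-6,0,0,0],
  [-1,0,0,-5,0,0,0],
  [-1,0,0,-3,0,0,0],
  [-1,0,0,-1,0,0,0],
])

```text
time: 20.45
tool_pos: [588.9, 30.4, 103.8]
tcp_rot: [180.0, 0.0, 170.1]
ft_force: [0.1, 0.6, -1.8]
finger_gap: 46.3
grip_force: 118.0
```

Emit:
apply_moves([
  [-1,0,0,0,0,0,0],
  [-1,0,0,0,0,0,0],
  [-1,0,0,0,0,0,0],
  [-1,0,0,0,0,0,0],
  [-1,0,0,0,0,0,0],
  [-1,0,0,0,0,0,0],
  [-1,0,0,0,0,0,0],
  [-1,0,0,0,0,0,0],
])

```text
time: 21.25
tool_pos: [588.6, 30.4, 103.2]
tcp_rot: [180.0, 0.0, 170.1]
ft_force: [-0.2, -0.2, -1.1]
finger_gap: 46.8
grip_force: 118.0
```

```bash
python3 - <<'E'
from h import *
s=r.sense();print(s['tool_pos'],s['tcp_rot'],s['ft_force'],s['wrist_torque'])
a=snap('scene')
cv2.imwrite('pics/c6.png',cv2.resize(a['color'][140:220,215:315],(750,600)))
E
```

```text
[588.62816287  30.43117291 103.18960866] [1.79998685e+02 1.10501582e-03 1.70120833e+02] [-0.18967555 -0.20120644 -1.09513325] [-0.01698549 -0.01024985  0.00867284]
```

View pics/c6.png

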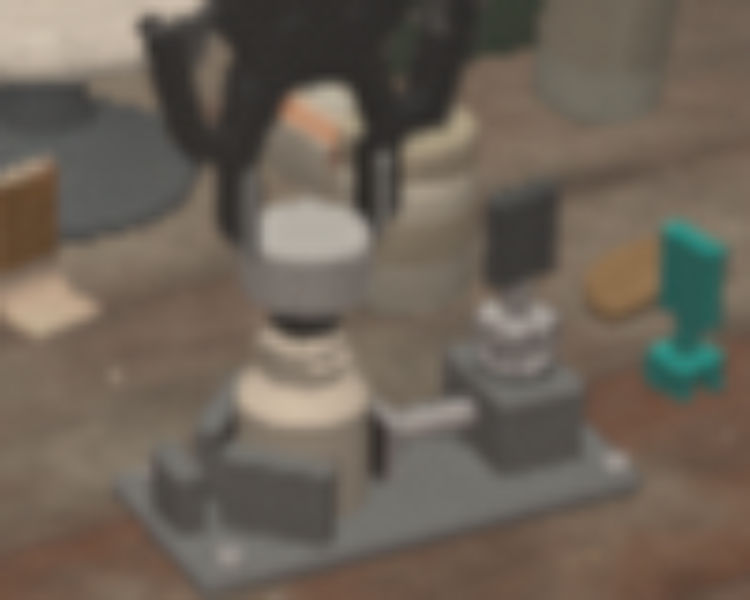

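The cap at (313,260) is held level above the open jar mouth at (310,340). The jar is still clamped and the key is on the screw, so I hand in.

```bash
python3 -c "
from bench import r
print(r.hand_in())"
```

```text
the job is handed in; nothing more can be done
None
```

I clamped the jar tight with the key, unscrewed and lifted the cap, and handed the job in at about 21 s; the cap is held level about 38 mm above its seat, and the hand-in returned no verdict.

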